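Sweep the measured bearings into the collecting bay

TASK

The three ball bearings on the measuring table have been checked. With your fingertips, push them along the table top into the green open-fronted bay so that all three lie flat and wholly inside it; slide them only, never pick one up. Leave the plain steel setting ring, the black loupe and the small gauge block near it where they stand.

Things in the scene. Friction and masses are not known exactly. Their poses are not given: they have to be found in the camera images.
- bearing_0: sealed ball bearing, 35 mm outside diameter, 11 mm high, bright steel rings with a dark seal between them, about 50 g, lying flat and loose on the table; origin at the centre of its underside
- bearing_1: sealed ball bearing, 35 mm outside diameter, 11 mm high, bright steel rings with a dark seal between them, about 50 g, lying flat and loose on the table; origin at the centre of its underside
- bearing_2: sealed ball bearing, 35 mm outside diameter, 11 mm high, bright steel rings with a dark seal between them, about 50 g, lying flat and loose on the table; origin at the centre of its underside
- bay: low green fence fixed to the table, open above and on one side, its green floor level with the table (no sill); walls 4 mm thick, 25 mm high. Origin on the table at the centre of the inside floor; the open mouth is the side y = +55 mm, back wall y = -55 mm, side walls x = +-105 mm (inside). Past the mouth each side wall flares outward 16 mm over a further 26 mm. Two low magnets stand behind it
- setting_ring: plain grey steel setting ring with a clear hole, 39 mm diameter, 14 mm high, about 0.11 kg, loose, origin at the centre of its underside. Must stay where it is. It and the three bearings stand in any order about 65 mm apart along world x, their centres at world y between -0.10 and 0.01 m; the table from there to the bay is clear, and the whole bay lies beyond y = -0.19 m, its mouth facing them within about 15 degrees
- loupe: black eye loupe, 34 mm diameter, 30 mm high, loose; origin at the centre of its underside. Must stay where it is
- gauge_block: small steel gauge block lying flat, 36 mm along its x, 15 mm along its y, 12 mm high, loose; origin at the centre of its underside. Must stay where it is
Mind the look-alikes: they are no part of the job. Leave any turquoise look-alike of the bearing_2 alone.

How it is judged:
At the end, for the whole second after the job is handed in: All three bearings lie flat and still on the floor of the bay, inside its walls, each centre at least 15 mm inside the mouth line (2.5 mm of overhang is allowed); the setting ring, loupe and gauge block are within 15 mm of where they stood (x of bearing_0 in the frame of bay between -0.105 and 0.105 m and y of bearing_0 in the frame of bay between -0.055 and 0.04 m and height (world z) of each of bearing_0, bearing_1, bearing_2 below 0.004 m and angle between each of bearing_0, bearing_1, bearing_2's own z axis and vertical below 0.1 rad and linear speed of each of bearing_0, bearing_1, bearing_2 below 0.01 m/s and x of bearing_1 in the frame of bay between -0.105 and 0.105 m and y of bearing_1 in the frame of bay between -0.055 and 0.04 m and x of bearing_2 in the frame of bay between -0.105 and 0.105 m and y of bearing_2 in the frame of bay between -0.055 and 0.04 m and distance of each of setting_ring, loupe, gauge_block from where it was at the start of the episode below 0.015 m); the robot touches nothing.
It fails at once if a bearing was lifted off the table (its underside more than 12 mm up) (height (world z) of any of bearing_0, bearing_1, bearing_2 above 0.012 m).
It fails at once if the setting ring was moved more than 15 mm (distance of setting_ring from where it was at the start of the episode above 0.015 m).
It fails at once if the loupe was moved more than 15 mm (distance of loupe from where it was at the start of the episode above 0.015 m).
It fails at once if the gauge block was moved more than 15 mm (distance of gauge_block from where it was at the start of the episode above 0.015 m).
It also fails if it takes over 72 s, if anything falls off the work surface, if the arm or the gripper's body presses on something with over 40 N, if the wrist force passes 120 N, or if a joint passes its speed limit or range.

ROBOT

A 7-joint arm with a two-finger parallel gripper is mounted at the origin on a cart in front of the work surface, level with it; the furniture and walls round the work are solid. World frame = base frame: x ahead of the robot, y to its left, z up, the work surface at z = 0. Lengths are in m, angles in rad, forces in N, time in s.
With the tool pointing down it reaches from about 0.35 to 0.9 m from the base axis. Payload 8.1 kg.
Tool frame: the origin (TCP) lies on the centre line of the jaws, within the pads' length; the fingertips stand arm.tips_ahead ahead of it and the grasp point (between the pads) lies 8 mm behind it (arm.tips_ahead is the distance from the TCP to the fingertips, in m); z points along the fingers, y is the direction in which the jaws open and shut (so a half turn about z gives the same grasp; the last joint's range is limited). The gripper opens to 92 mm and grips with 3 to 60 N. Pads are 19 mm wide; open, the fingers measure 130 mm over their backs; the gripper's body (75 mm by 190 mm) begins 47 mm behind the grasp point.
Start: joints at [1.057, 0.434, 0.025, 1.573, -0.012, 1.134, -0.075], TCP at [0.25, -0.573, 0.238] pointing down, gripper open.
Joint ranges: [-2.62, 2.62], [-0.44, 2.09], [-1.27, 1.32], [0.08, 2.57], [-1.32, 4.46], [0.12, 2], [-2.74, 2.74]. Speed limits (rad/s): [2.22, 2.22, 3.01, 3.01, 3.14, 3.14, 3.14].

INTERFACE

Orientations are given as a rotation vector (axis times angle).
In Python, from cell import arm gives the robot as it stands. The module is installed in compiled form; this text tells all that it offers.
- The arm moves only by the tool jog_arm, never from a script. Its argument "moves" is a list of rows, each an object with "twist": the turn, a rotation vector about the tool's x, y, z in units of 10 degrees (1.0 is 10 degrees), a list of three; "xyz": the shift along the tool's x, y, z in units of 60 mm (1.0 is 60 mm), a list of three; "grip": the closure, from -1 (fully open) to 1 (shut). A call has 1 to 5 rows; each row is the pose to reach, as a shift and turn from the pose commanded when the call began, along the tool's axes at that moment; what a row does not reach only later rows make up. A row lasts 1/8 s, in which the tool goes at most 62.5 mm and 10.7 degrees, less where a joint would pass 70% of its speed; a pose out of reach is approached as far as the arm can. A call with a gripper value outside its range is refused whole. The fingers move at their own pace and stop on an object; "force" is the grip in N (left out, the last holds). Time passes only in rows, so rows that repeat a pose let the fingers close. It gives the time, the measured TCP pose, the force and the opening at its end, in the units of the state.
- arm.observe(): the state, without advancing time (a new reading comes with each control period).
- arm.get_image(name): name is "scene" or "top" or "wrist"; returns the picture (384x512x3 uint8, blue, green, red); there is no depth.
- arm.camera_params(name): a dict with "mtx" (3x3 intrinsics, pixels), "T" (4x4, takes a point from camera to world coordinates); the wrist camera has in their place "T_tool_cam" (4x4, takes a point from camera to tool coordinates, whose origin is the TCP and whose axes are the flange's). Camera axes: x right, y down, z forward; pixel columns grow to the right and rows downward; lengths in m; the calibration is good to about 2 mm. A picture is of the moment at which its call begins: read the wrist's pose just before it. camera_params takes no time and is no camera call.
- arm.sign_off(): hands the job in, once; it reports no verdict.
The state is a dict: "clock": time; "joints": joint angles; "dq": joint speeds; "joint_efforts": joint torques, N m; "position": TCP position; "ee_rot": TCP orientation; "force": force on the tool from outside, world axes, zero at the start; "ft_torque": the same for the moment, N m; "width": opening from 0.0 (shut) to 1.0 (fully open).
Only numpy, scipy, OpenCV 4.12 (cv2) and the standard library are available. Lean on these libraries where they do the work, as an engineer would, in place of code of your own. Each camera call takes 0.05 s, during which the arm holds its last target. There are 200 camera calls.

## Working session

There is one attempt and no reset: what is moved stays moved. The work goes in short steps, Python scripts to look and compute and a tool call to move; the robot and the scene stay as the last step left them, time stands still between calls to the robot, and variables do not carry over. Pictures are saved under pics/ and viewed, about 8 in all and at most 12, crops included, and the job is handed in when it is done.

Besides the shell and the picture viewer there is one more tool, called after "Call:" by a JSON object that holds its "api" and its "payload", one argument or row to a line. jog_arm: Moves the arm, as the interface text tells. Its arguments: {"type":"object","properties":{"moves":{"type":"array","items":{"type":"object","properties":{"twist":{"type":"array","items":{"type":"number"}},"xyz":{"type":"array","items":{"type":"number"}},"grip":{"type":"number"}}}},"force":{"type":"number"}},"required":["moves"]}

```bash
mkdir -p pics; python3 - <<'E'
from cell import arm
import cv2
print(arm.tips_ahead); print(arm.observe())
for n in("top","scene"):
    im=arm.get_image(n); cv2.imwrite(f"pics/{n}0.png",im)
    print(n,arm.camera_params(n))
E
```

```text
0.011
{'clock': 0.0, 'joints': array([ 1.05736659,  0.43520808,  0.02497788,  1.57409834, -0.01159881,
        1.13398139, -0.07510967]), 'dq': array([-0.00110665, -0.0005424 ,  0.00023763,  0.00139489,  0.00077611,
        0.00133628,  0.00078341]), 'joint_efforts': array([-2.09782270e-04, -6.67854452e+01,  9.84803326e-01, -3.14469266e+01,
       -6.05525309e-02,  4.28030721e-02,  1.89388270e-04]), 'position': array([ 0.24935702, -0.57256825,  0.23695379]), 'ee_rot': array([-3.07412132e+00, -6.40370624e-01,  7.15399284e-04]), 'force': array([ 0.43217785,  0.80062075, -0.60882881]), 'ft_torque': array([-0.01616519, -0.01722134, -0.02965603]), 'width': 1.000708573417469}
top {'mtx': array([[429.03222432,   0.        , 254.15240541],
       [  0.        , 429.03222432, 189.956265  ],
       [  0.        ,   0.        ,   1.        ]]), 'T': array([[-0.01462535, -0.9816859 ,  0.18994444,  0.34992736],
       [-0.99987525,  0.01322555, -0.0086351 , -0.09481277],
       [ 0.00596484, -0.19004704, -0.98175687,  1.05343396],
       [ 0.        ,  0.        ,  0.        ,  1.        ]])}
scene {'mtx': array([[472.84933812,   0.        , 248.03108492],
       [  0.        , 472.84933812, 189.71426491],
       [  0.        ,   0.        ,   1.        ]]), 'T': array([[-0.80059489, -0.33902104,  0.49407749,  0.01879636],
       [-0.59907703,  0.4699727 , -0.64825332,  0.57399921],
       [-0.01243142, -0.81497877, -0.57935746,  0.65050075],
       [ 0.        ,  0.        ,  0.        ,  1.        ]])}
```

View pics/top0.png

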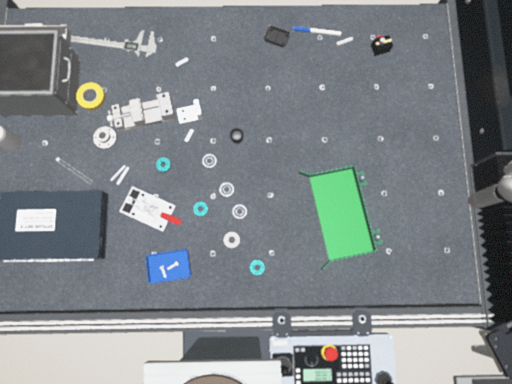

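View pics/scene0.png

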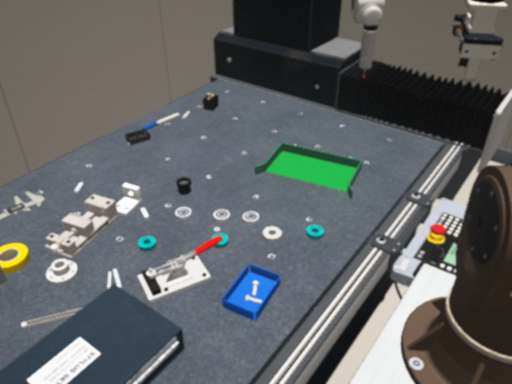

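The top view shows the row at about (209,160), (226,189), (239,212) and (232,240). The loupe is at (236,135), the gauge block at (189,135), and the green bay spans about (310–375, 168–262) with its mouth to the left. Next I'll measure these and zoom in to find which one is the plain ring.

```bash
cat > h.py <<'E'
import numpy as np, cv2
from cell import arm
def ray(n,uv,z):
    p=arm.camera_params(n);T=p["T"]
    d=T[:3,:3]@np.linalg.solve(p["mtx"],[uv[0],uv[1],1.]);o=T[:3,3]
    return (o+d*(z-o[2])/d[2])[:2]
def pix(n,P):
    p=arm.camera_params(n);c=np.linalg.inv(p["T"])@np.append(P,1);q=p["mtx"]@c[:3];return q[:2]/q[2]
def green(im):
    h=cv2.cvtColor(im,cv2.COLOR_BGR2HSV);return cv2.inRange(h,(50,120,60),(75,255,255))
def bright(im):
    h=cv2.cvtColor(im,cv2.COLOR_BGR2HSV);return cv2.inRange(h,(0,0,140),(180,70,255))
def blobs(m,lo,hi):
    m=cv2.morphologyEx(m,cv2.MORPH_CLOSE,np.ones((3,3)))
    r=[]
    for c in cv2.findContours(m,cv2.RETR_EXTERNAL,cv2.CHAIN_APPROX_NONE)[0]:
        x,y,w,h=cv2.boundingRect(c)
        if lo<=w<=hi and lo<=h<=hi: r.append(cv2.minEnclosingCircle(c))
    return r
E
python3 - <<'E'
from h import *
for n in("top","scene"):
    im=cv2.imread(f"pics/{n}0.png")
    for (c,r) in blobs(bright(im),10,30):
        w=ray(n,c,.011)
        if -.15<w[1]<.05 and .2<w[0]<.75: print(n,np.round(c,1),round(r,1),np.round(w,4))
    for z in (0,.025):
        c=max(cv2.findContours(green(im),0,2)[0],key=cv2.contourArea)
        print(n,z,[np.round(ray(n,q,z),3).tolist() for q in cv2.approxPolyDP(c,3,True)[:,0].astype(float)], cv2.approxPolyDP(c,3,True)[:,0].tolist())
im=cv2.imread("pics/top0.png")
a=cv2.resize(im[110:290,150:390],None,fx=3.3,fy=3.3,interpolation=2)
cv2.imwrite("pics/a.png",a)
E
```

```text
top [199.5 290.2] 9.1 [0.3117 0.0289]
top [267.1 258.7] 13.1 [ 0.3832 -0.1327]
top [232.2 239. ] 13.2 [ 0.4313 -0.049 ]
top [209.  165.4] 12.8 [0.6157 0.008 ]
top 0 [[0.604, -0.35], [0.585, -0.248], [0.381, -0.286], [0.401, -0.389]] [[351, 169], [311, 177], [330, 259], [372, 250]]
top 0.025 [[0.598, -0.344], [0.579, -0.244], [0.38, -0.281], [0.4, -0.382]] [[351, 169], [311, 177], [330, 259], [372, 250]]
scene [218. 232.] 7.2 [0.524  0.0162]
scene [272.  231.5] 10.1 [ 0.4342 -0.0509]
scene [250.1 216. ] 9.1 [ 0.5017 -0.0655]
scene [221.  213.5] 9.1 [ 0.5583 -0.0353]
scene [182.5 211. ] 8.7 [0.6327 0.0076]
scene 0 [[0.595, -0.25], [0.379, -0.287], [0.411, -0.417], [0.547, -0.4], [0.567, -0.367], [0.578, -0.39], [0.576, -0.366], [0.625, -0.363]] [[264, 169], [348, 191], [360, 163], [311, 150], [298, 153], [299, 148], [295, 152], [279, 147]]
scene 0.025 [[0.573, -0.218], [0.366, -0.254], [0.396, -0.379], [0.526, -0.363], [0.546, -0.33], [0.557, -0.353], [0.555, -0.33], [0.602, -0.327]] [[264, 169], [348, 191], [360, 163], [311, 150], [298, 153], [299, 148], [295, 152], [279, 147]]
```

View pics/a.png

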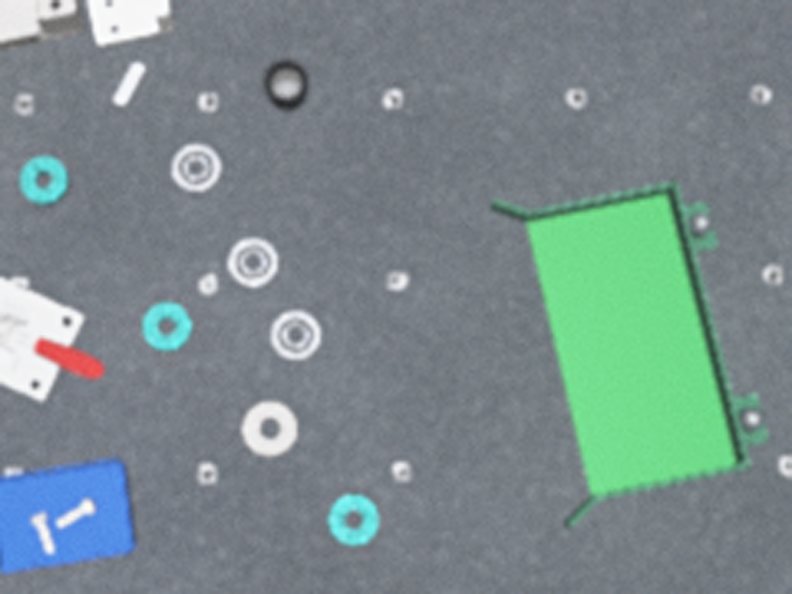

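The crop shows the plain ring as the lowest of the four, at full-image (232,240). The bearings are at (209,161), (227,189) and (239,212). I'll refine the centres and write a helper that converts targets into tool-frame numbers.

```bash
cat >> h.py <<'E'
from scipy.spatial.transform import Rotation as Ro
C=np.array([.493,-.318]);U=np.array([.983,.182]);V=np.array([-.182,.983])
def local(n,im,c,z=.011,r=11):
    m=np.zeros(im.shape[:2],np.uint8);cv2.circle(m,(int(c[0]+.5),int(c[1]+.5)),r,255,-1)
    p=cv2.findNonZero(m&bright(im));q,R=cv2.minEnclosingCircle(p);return ray(n,q,z),R
def go(x,y,z,yaw=None):
    s=arm.observe();R=Ro.from_rotvec(s["ee_rot"]);d=np.array([x,y,z])-s["position"]
    M=R.as_matrix();tx=np.degrees(np.arctan2(M[1,0],M[0,0]))
    print("t",round(s["clock"],2),"pos",s["position"].round(4),"yaw",round(tx,1),"w",round(s["width"]*92,1),"xyz",(R.inv().apply(d)/.06).round(3))
    if yaw is not None:
        T=Ro.from_matrix(np.array([[np.cos(yaw),np.sin(yaw),0],[np.sin(yaw),-np.cos(yaw),0],[0,0,-1]]).T) 
        print("twist",(np.degrees((R.inv()*T).as_rotvec())/10).round(3))
E
python3 - <<'E'
from h import *
im=cv2.imread("pics/top0.png")
for k,c in dict(a=(209.4,160.6),b=(226.7,189.4),c=(239.4,211.5),ring=(231.8,239.7)).items():
    w,R=local("top",im,c); d=w-C
    print(k,w.round(4),round(R,1),"bay",round(d@U,3),round(d@V,3))
print("loupe",ray("top",(237,135.8),.03))
for u in(-.06,0,.06): print(u,C+U*u-.005*V)
go(.502,-.028,.09,np.pi/2)
E
```

```text
a [0.6248 0.0081] 9.4 bay 0.189 0.297
b [ 0.5515 -0.0378] 10.0 bay 0.108 0.265
c [ 0.4971 -0.0661] 10.8 bay 0.05 0.247
ring [ 0.4286 -0.049 ] 10.2 bay -0.014 0.276
loupe [ 0.6858491  -0.06311668]
-0.06 [ 0.43493  -0.333835]
0 [ 0.49391  -0.322915]
0.06 [ 0.55289  -0.311995]
t 0.1 pos [ 0.2494 -0.5726  0.237 ] yaw 23.5 w 91.8 xyz [ 7.485 -6.637  2.459]
twist [-8.000e-03 -4.000e-03 -6.646e+00]
```

Call:
{"api": "jog_arm", "payload": {
  "moves": [
    {"xyz":[1,-0.9,0],"twist":[0,0,-0.9],"grip":0.61},
    {"xyz":[1.7,-1.5,0],"twist":[0,0,-1.6],"grip":0.61},
    {"xyz":[2.4,-2.1,0],"twist":[0,0,-2.3],"grip":0.61},
    {"xyz":[3.1,-2.7,0],"twist":[0,0,-3.0],"grip":0.61},
    {"xyz":[3.75,-3.3,0],"twist":[0,0,-3.7],"grip":0.61}
  ],
  "force": 30
}}

```text
clock: 0.72
position: [0.3775, -0.2994, 0.2377]
ee_rot: [-2.709, -1.59, -0.0]
force: [1.4, -0.6, -0.1]
width: 0.504
```

```bash
python3 -c "
from h import *
go(.498,-.028,.09,np.pi/2)"
```

```text
t 0.72 pos [ 0.3775 -0.2994  0.2377] yaw 60.8 w 46.4 xyz [ 4.929 -0.451  2.461]
twist [-0.000e+00 -1.000e-03 -2.918e+00]
```

Call:
{"api": "jog_arm", "payload": {
  "moves": [
    {"xyz":[0.9,-0.1,0],"twist":[0,0,-0.9],"grip":0.61},
    {"xyz":[1.9,-0.2,0.4],"twist":[0,0,-1.8],"grip":0.61},
    {"xyz":[2.9,-0.3,1.0],"twist":[0,0,-2.6],"grip":0.61},
    {"xyz":[3.9,-0.35,1.7],"twist":[0,0,-2.92],"grip":0.61},
    {"xyz":[4.85,-0.45,2.2],"twist":[0,0,-2.92],"grip":0.61}
  ]
}}

```text
clock: 1.35
position: [0.4885, -0.0522, 0.1157]
ee_rot: [-2.227, -2.216, 0.0]
force: [1.8, -1.4, 0.3]
width: 0.199
```

```bash
python3 - <<'E'
from h import *
go(.498,-.028,.015,np.pi/2)
im=arm.get_image("wrist");cv2.imwrite("pics/w1.png",im)
p=arm.camera_params("wrist");print(p)
E
```

```text
t 1.35 pos [ 0.4885 -0.0522  0.1157] yaw 89.7 w 18.3 xyz [0.404 0.157 1.678]
twist [-0.002  0.    -0.028]
{'mtx': array([[289.66751265,   0.        , 251.33672318],
       [  0.        , 289.66751265, 191.55258806],
       [  0.        ,   0.        ,   1.        ]]), 'T_tool_cam': array([[ 5.16634426e-04, -9.60846223e-01, -2.77081701e-01,
         7.44235328e-02],
       [ 9.99999816e-01,  5.84701945e-04, -1.63036115e-04,
         6.12510597e-04],
       [ 3.18662845e-04, -2.77081566e-01,  9.60846348e-01,
        -1.46884673e-01],
       [ 0.00000000e+00,  0.00000000e+00,  0.00000000e+00,
         1.00000000e+00]])}
```

View pics/w1.png

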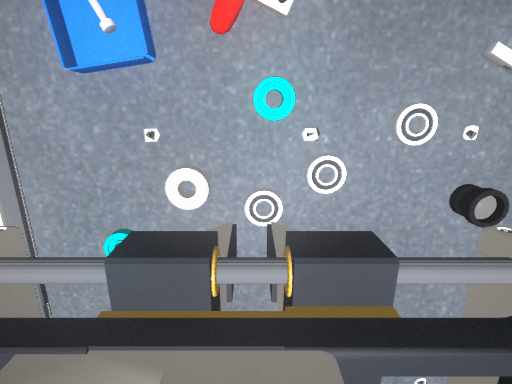

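The wrist view shows bearing c at (264,208), b at (327,174), a at (417,124), the ring at (187,188) and the loupe at (485,205). I'll use it to refine the positions.

```bash
cat >> h.py <<'E'
def wray(s,uv,z):
    p=arm.camera_params("wrist");R=Ro.from_rotvec(s["ee_rot"]).as_matrix();Tc=p["T_tool_cam"]
    o=s["position"]+R@Tc[:3,3];d=R@Tc[:3,:3]@np.linalg.solve(p["mtx"],[uv[0],uv[1],1.])
    return (o+d*(z-o[2])/d[2])[:2]
def wfind(s,im,lo=25,hi=60,show=True):
    out=[]
    for c,r in blobs(bright(im),lo,hi):
        w=wray(s,c,.011);d=w-C
        print("w",np.round(c,0),round(r,1),w.round(4),"bay",round(d@U,3),round(d@V,3))
E
python3 - <<'E'
from h import *
s=arm.observe();im=arm.get_image("wrist");print(abs(s["dq"]).max())
wfind(s,im,25,60)
go(.498,-.028,.015)
E
```

```text
0.2019971329022204
w [100.  24.] 22.0 [0.3733 0.0933] bay -0.043 0.426
t 1.45 pos [ 0.4885 -0.0464  0.1144] yaw 90.2 w 17.9 xyz [0.3   0.164 1.657]
```

```bash
sed -i 's/(0,0,140),(180,70,255)/(0,0,TH),(180,70,255)/; s/^def bright/TH=140\ndef bright/' h.py; python3 - <<'E'
import h
from h import *
s=arm.observe();im=arm.get_image("wrist");print(abs(s["dq"]).max());cv2.imwrite("pics/w2.png",im)
print(im[200,300:310].tolist())
for t in (170,200,225):
    h.TH=t;print(t);wfind(s,im,25,60)
go(.498,-.028,.015)
E
```

```text
0.10893656772386484
[[173, 159, 153], [172, 157, 149], [172, 157, 150], [170, 155, 149], [172, 158, 150], [167, 153, 144], [167, 154, 144], [170, 155, 147], [176, 162, 153], [179, 163, 153]]
170
w [350. 208.] 18.2 [ 0.5789 -0.0594] bay 0.132 0.239
w [178. 198.] 30.9 [ 0.4224 -0.0506] bay -0.021 0.276
w [376. 133.] 17.0 [0.5942 0.0085] bay 0.159 0.303
w [409. 138.] 31.5 [0.6231 0.0048] bay 0.187 0.294
w [278.   8.] 27.8 [0.508  0.1017] bay 0.091 0.41
w [100.  19.] 21.1 [0.3719 0.0938] bay -0.044 0.427
200
w [263. 215.] 19.3 [ 0.4997 -0.0661] bay 0.052 0.246
w [186. 196.] 22.2 [ 0.4302 -0.0478] bay -0.013 0.277
w [326. 182.] 20.2 [ 0.5556 -0.0346] bay 0.113 0.267
w [417. 133.] 22.2 [0.6291 0.0087] bay 0.193 0.296
w [100.  18.] 20.5 [0.3715 0.0941] bay -0.044 0.427
225
w [264. 216.] 19.0 [ 0.5001 -0.0666] bay 0.053 0.246
w [187. 195.] 21.8 [ 0.4305 -0.0474] bay -0.012 0.277
w [327. 182.] 19.9 [ 0.5557 -0.0343] bay 0.113 0.267
w [417. 133.] 22.1 [0.6292 0.0087] bay 0.193 0.296
w [98. 19.] 20.4 [0.3704 0.0937] bay -0.046 0.427
t 1.5 pos [ 0.488  -0.0497  0.1154] yaw 90.1 w 17.7 xyz [0.359 0.173 1.673]
```

Call:
{"api": "jog_arm", "payload": {
  "moves": [
    {"xyz":[0.36,0.19,0],"grip":0.61},
    {"xyz":[0.36,0.19,0.5],"grip":0.61},
    {"xyz":[0.36,0.19,1.1],"grip":0.61},
    {"xyz":[0.36,0.19,1.5],"grip":0.61},
    {"xyz":[0.36,0.19,1.65],"grip":0.61}
  ]
}}

```text
invalid input at $.moves[0]: expected keys twist, xyz, grip
```

```bash
python3 -c "
from h import *
import h
s=arm.observe();h.TH=215;wfind(s,arm.get_image('wrist'));print(s['force'])
go(.4995,-.09,.015)"
```

```text
w [264. 211.] 19.2 [ 0.4999 -0.0662] bay 0.053 0.246
w [187. 191.] 22.0 [ 0.4305 -0.0474] bay -0.012 0.277
w [327. 178.] 20.3 [ 0.5555 -0.0344] bay 0.113 0.267
w [418. 128.] 22.4 [0.6292 0.0087] bay 0.193 0.296
w [102.  15.] 18.8 [0.3729 0.0937] bay -0.043 0.427
[ 0.70541079 -0.24517609  1.11466704]
t 1.55 pos [ 0.4878 -0.0521  0.1161] yaw 89.9 w 17.8 xyz [-0.633  0.199  1.684]
```

Call:
{"api": "jog_arm", "payload": {
  "moves": [
    {"twist":[0,0,0],"xyz":[0.36,0.19,0],"grip":0.61},
    {"twist":[0,0,0],"xyz":[0.36,0.19,0.5],"grip":0.61},
    {"twist":[0,0,0],"xyz":[0.36,0.19,1.1],"grip":0.61},
    {"twist":[0,0,0],"xyz":[0.36,0.19,1.5],"grip":0.61},
    {"twist":[0,0,0],"xyz":[0.36,0.19,1.65],"grip":0.61}
  ]
}}

```text
clock: 2.17
position: [0.499, -0.0335, 0.0173]
ee_rot: [-2.229, -2.213, 0.003]
force: [-0.1, -0.4, -0.2]
width: 0.195
```

```bash
python3 -c "
from h import *
import h
s=arm.observe();h.TH=215;wfind(s,arm.get_image('wrist'));print(s['force'])
go(.4995,-.09,.015)"
```

```text
w [493. 170.] 20.2 [0.63   0.0079] bay 0.194 0.295
[-0.08596574 -0.39372185 -0.18016434]
t 2.23 pos [ 0.4991 -0.0332  0.017 ] yaw 89.6 w 18.1 xyz [-0.947  0.013  0.034]
```

Call:
{"api": "jog_arm", "payload": {
  "moves": [
    {"twist":[0,0,0],"xyz":[-0.2,0,0],"grip":0.61},
    {"twist":[0,0,0],"xyz":[-0.42,0,0],"grip":0.61},
    {"twist":[0,0,0],"xyz":[-0.67,0,0],"grip":0.61},
    {"twist":[0,0,0],"xyz":[-0.92,0,0],"grip":0.61},
    {"twist":[0,0,0],"xyz":[-1.17,0,0],"grip":0.61}
  ]
}}

```text
clock: 2.85
position: [0.4995, -0.1033, 0.0181]
ee_rot: [2.227, 2.215, 0.0]
force: [0.3, -0.1, 1.2]
width: 0.192
```

```bash
python3 - <<'E'
from h import *
s=arm.observe();print(s['force'])
go(.435,-.31,.015)
im=arm.get_image("top");cv2.imwrite("pics/t3.png",cv2.resize(im[110:290,150:390],None,fx=3.3,fy=3.3))
E
```

```text
[ 0.27792328 -0.10734541  1.23079642]
t 2.85 pos [ 0.4995 -0.1033  0.0181] yaw 89.7 w 17.7 xyz [-3.451 -1.058  0.052]
```

View pics/t3.png

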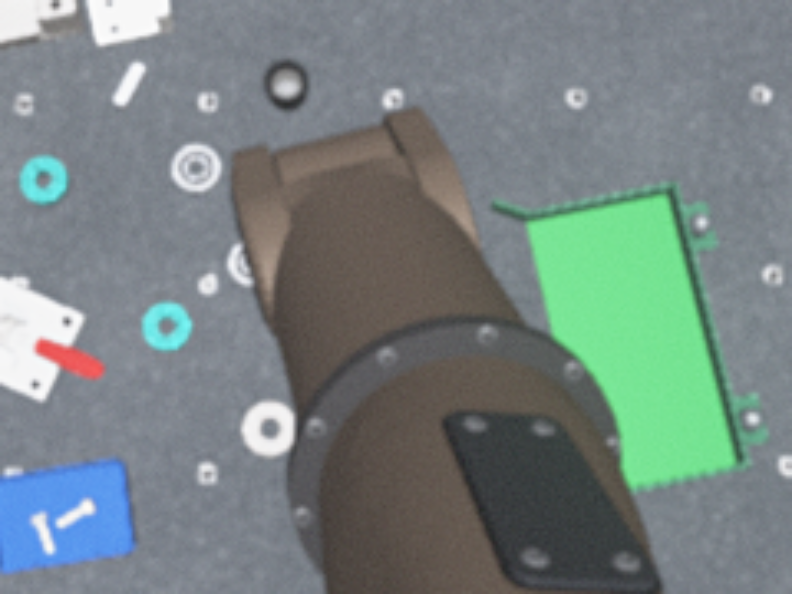

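The arm hides bearing c, while b, a, the ring and the loupe haven't moved. Next is the diagonal push into the bay.

Call:
{"api": "jog_arm", "payload": {
  "moves": [
    {"twist":[0,0,0],"xyz":[-0.25,-0.06,0.02],"grip":0.61},
    {"twist":[0,0,0],"xyz":[-0.5,-0.14,0.03],"grip":0.61},
    {"twist":[0,0,0],"xyz":[-0.75,-0.22,0.03],"grip":0.61},
    {"twist":[0,0,0],"xyz":[-1.0,-0.3,0.03],"grip":0.61},
    {"twist":[0,0,0],"xyz":[-1.25,-0.38,0.03],"grip":0.61}
  ]
}}

```text
clock: 3.52
position: [0.4758, -0.178, 0.0161]
ee_rot: [-2.227, -2.216, 0.0]
force: [-0.2, -0.4, -0.1]
width: 0.194
```

Call:
{"api": "jog_arm", "payload": {
  "moves": [
    {"twist":[0,0,0],"xyz":[-0.25,-0.08,0],"grip":0.61},
    {"twist":[0,0,0],"xyz":[-0.5,-0.16,0],"grip":0.61},
    {"twist":[0,0,0],"xyz":[-0.75,-0.24,0],"grip":0.61},
    {"twist":[0,0,0],"xyz":[-1.0,-0.32,0],"grip":0.61},
    {"twist":[0,0,0],"xyz":[-1.25,-0.4,0],"grip":0.61}
  ]
}}

```text
clock: 4.15
position: [0.4516, -0.2527, 0.0161]
ee_rot: [2.227, 2.216, -0.0]
force: [-0.2, -0.1, -0.1]
width: 0.196
```

```bash
python3 - <<'E'
from h import *
s=arm.observe();print(s['force'])
go(.435,-.31,.015)
im=arm.get_image("scene");cv2.imwrite("pics/s4.png",im)
E
```

```text
[-0.18625487 -0.05291358 -0.13557666]
t 4.15 pos [ 0.4516 -0.2527  0.0161] yaw 89.7 w 18.0 xyz [-0.956 -0.272  0.019]
```

View pics/s4.png

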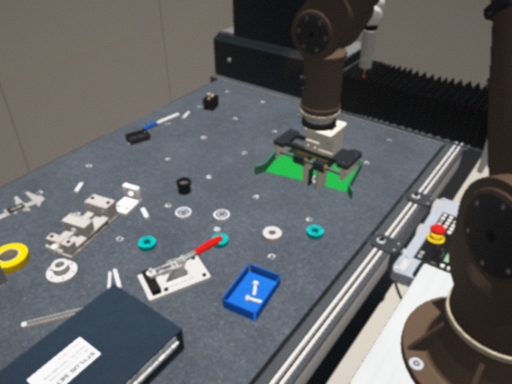

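The scene view shows c gone from the row and the fingers at the bay mouth, around (315,180); everything else is in place. I'll finish the push, back off and rise, then check from above.

Call:
{"api": "jog_arm", "payload": {
  "moves": [
    {"twist":[0,0,0],"xyz":[-0.23,-0.07,0],"grip":0.61},
    {"twist":[0,0,0],"xyz":[-0.45,-0.13,0],"grip":0.61},
    {"twist":[0,0,0],"xyz":[-0.65,-0.18,0],"grip":0.61},
    {"twist":[0,0,0],"xyz":[-0.82,-0.23,0],"grip":0.61},
    {"twist":[0,0,0],"xyz":[-0.95,-0.26,0],"grip":0.61}
  ]
}}

```text
clock: 4.82
position: [0.4358, -0.3093, 0.0161]
ee_rot: [-2.227, -2.216, 0.0]
force: [0.3, 0.8, 0.6]
width: 0.195
```

Call:
{"api": "jog_arm", "payload": {
  "moves": [
    {"twist":[0,0,0],"xyz":[0,0,0],"grip":0.61},
    {"twist":[0,0,0],"xyz":[0.2,0,0],"grip":0.61},
    {"twist":[0,0,0],"xyz":[0.45,0,-0.3],"grip":0.61},
    {"twist":[0,0,0],"xyz":[0.7,0.3,-1.0],"grip":0.61},
    {"twist":[0,0,0],"xyz":[1.5,0.7,-1.7],"grip":0.61}
  ]
}}

```text
clock: 5.45
position: [0.4767, -0.2224, 0.117]
ee_rot: [2.228, 2.213, -0.0]
force: [1.6, -0.1, -0.9]
width: 0.196
```

```bash
python3 - <<'E'
from h import *
import h
h.TH=200
s=arm.observe();im=arm.get_image("wrist");wfind(s,im);cv2.imwrite("pics/w5.png",im)
go(.5545,.003,.1,np.pi/2)
E
```

```text
t 5.5 pos [ 0.4831 -0.2138  0.1222] yaw 90.1 w 17.9 xyz [3.61  1.196 0.387]
twist [ 0.056 -0.008  0.015]
```

View pics/w5.png

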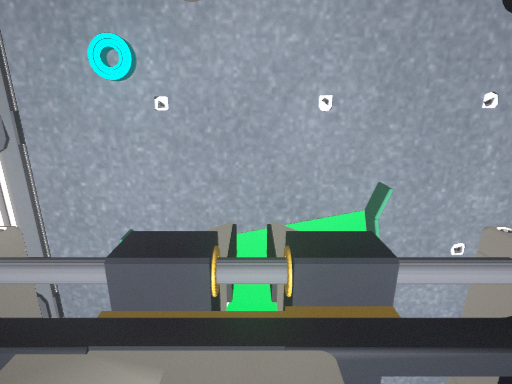

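The wrist view shows only the bay mouth. I'll move behind b and check c from the top camera.

Call:
{"api": "jog_arm", "payload": {
  "moves": [
    {"twist":[0,0,0],"xyz":[0.8,0.3,0],"grip":0.61},
    {"twist":[0,0,0],"xyz":[1.7,0.6,0],"grip":0.61},
    {"twist":[0,0,0],"xyz":[2.5,0.9,0],"grip":0.61},
    {"twist":[0,0,0],"xyz":[3.2,1.15,0],"grip":0.61},
    {"twist":[0,0,0],"xyz":[3.6,1.2,0.3],"grip":0.61}
  ]
}}

```text
clock: 6.12
position: [0.5509, -0.0022, 0.0988]
ee_rot: [2.22, 2.22, 0.006]
force: [0.2, -0.3, -0.3]
width: 0.196
```

```bash
python3 - <<'E'
from h import *
import h
h.TH=200
s=arm.observe();im=arm.get_image("wrist");wfind(s,im)
go(.5545,.003,.0155,np.pi/2)
im=arm.get_image("top")
for c,r in blobs(bright(im),12,30):
    w=ray("top",c,.011);d=w-C
    if w[1]<.05: print("top",np.round(c,0),round(r,1),w.round(4),"bay",round(d@U,3),round(d@V,3))
cv2.imwrite("pics/t6.png",cv2.resize(im[110:290,150:390],None,fx=3.3,fy=3.3))
E
```

```text
w [111. 244.] 18.9 [ 0.4272 -0.0441] bay -0.015 0.281
w [255. 234.] 18.9 [ 0.5552 -0.034 ] bay 0.113 0.268
w [344. 187.] 21.0 [0.6296 0.0084] bay 0.194 0.296
w [434. 124.] 21.4 [0.6969 0.0603] bay 0.269 0.335
w [13. 77.] 19.5 [0.3721 0.0947] bay -0.044 0.428
w [140.  20.] 27.6 [0.4712 0.1329] bay 0.061 0.447
t 6.17 pos [0.549  0.0006 0.0961] yaw 90.2 w 18.1 xyz [0.035 0.09  1.344]
twist [ 0.003 -0.019  0.016]
top [350. 236.] 7.8 [ 0.4349 -0.3343] bay -0.06 -0.005
```

View pics/t6.png

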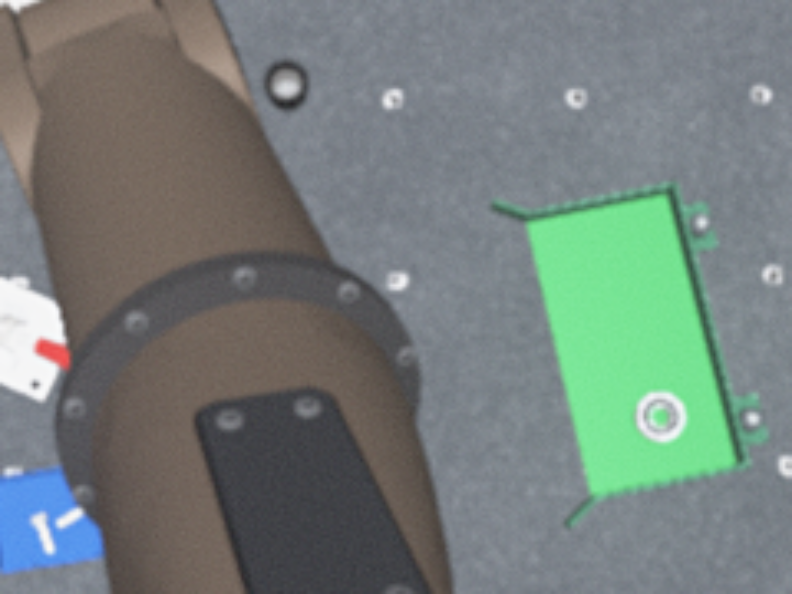

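Bearing c sits at bay (−0.060, −0.005), crop (661,416), exactly as planned. Next is b.

Call:
{"api": "jog_arm", "payload": {
  "moves": [
    {"twist":[0,0,0],"xyz":[-0.02,0.08,0],"grip":0.61},
    {"twist":[0,0,0],"xyz":[-0.02,0.08,0.5],"grip":0.61},
    {"twist":[0,0,0],"xyz":[-0.02,0.08,1.0],"grip":0.61},
    {"twist":[0,0,0],"xyz":[-0.02,0.08,1.25],"grip":0.61},
    {"twist":[0,0,0],"xyz":[-0.02,0.08,1.35],"grip":0.61}
  ]
}}

```text
clock: 6.85
position: [0.5544, -0.0091, 0.0156]
ee_rot: [2.228, 2.215, -0.001]
force: [-0.5, -0.4, 1.2]
width: 0.195
```

```bash
python3 -c "
from h import *
s=arm.observe();print(s['force'])
go(.494,-.299,.0155,np.pi/2)"
```

```text
[-0.48695014 -0.38116252  1.24397651]
t 6.85 pos [ 0.5544 -0.0091  0.0156] yaw 89.7 w 17.9 xyz [-4.837e+00 -9.780e-01  3.000e-03]
twist [-0.001  0.002 -0.033]
```

Call:
{"api": "jog_arm", "payload": {
  "moves": [
    {"twist":[0,0,0],"xyz":[-0.15,-0.02,0],"grip":0.61},
    {"twist":[0,0,0],"xyz":[-0.4,-0.07,0],"grip":0.61},
    {"twist":[0,0,0],"xyz":[-0.67,-0.12,0],"grip":0.61},
    {"twist":[0,0,0],"xyz":[-0.94,-0.18,0],"grip":0.61},
    {"twist":[0,0,0],"xyz":[-1.2,-0.24,0],"grip":0.61}
  ]
}}

```text
clock: 7.48
position: [0.5393, -0.0819, 0.0158]
ee_rot: [2.227, 2.215, -0.0]
force: [0.6, 0.7, -0.1]
width: 0.195
```

Call:
{"api": "jog_arm", "payload": {
  "moves": [
    {"twist":[0,0,0],"xyz":[-0.26,-0.05,0],"grip":0.61},
    {"twist":[0,0,0],"xyz":[-0.52,-0.1,0],"grip":0.61},
    {"twist":[0,0,0],"xyz":[-0.78,-0.16,0],"grip":0.61},
    {"twist":[0,0,0],"xyz":[-1.04,-0.21,0],"grip":0.61},
    {"twist":[0,0,0],"xyz":[-1.3,-0.26,0],"grip":0.61}
  ]
}}

```text
clock: 8.1
position: [0.5234, -0.1593, 0.0156]
ee_rot: [-2.227, -2.216, 0.0]
force: [-0.0, -0.4, 0.4]
width: 0.196
```

Call:
{"api": "jog_arm", "payload": {
  "moves": [
    {"twist":[0,0,0],"xyz":[-0.26,-0.05,0],"grip":0.61},
    {"twist":[0,0,0],"xyz":[-0.52,-0.1,0],"grip":0.61},
    {"twist":[0,0,0],"xyz":[-0.78,-0.16,0],"grip":0.61},
    {"twist":[0,0,0],"xyz":[-1.04,-0.21,0],"grip":0.61},
    {"twist":[0,0,0],"xyz":[-1.3,-0.26,0],"grip":0.61}
  ]
}}

```text
clock: 8.72
position: [0.5074, -0.2372, 0.0157]
ee_rot: [2.227, 2.216, -0.0]
force: [0.6, 0.3, -0.3]
width: 0.196
```

```bash
python3 -c "
from h import *
s=arm.observe();print(s['force'])
go(.494,-.299,.0155,np.pi/2)"
```

```text
[ 0.6258274   0.34517985 -0.33463379]
t 8.72 pos [ 0.5074 -0.2372  0.0157] yaw 89.7 w 18.1 xyz [-1.031 -0.219  0.003]
twist [ 0.     0.    -0.027]
```

Call:
{"api": "jog_arm", "payload": {
  "moves": [
    {"twist":[0,0,0],"xyz":[-0.25,-0.05,0],"grip":0.61},
    {"twist":[0,0,0],"xyz":[-0.49,-0.1,0],"grip":0.61},
    {"twist":[0,0,0],"xyz":[-0.7,-0.15,0],"grip":0.61},
    {"twist":[0,0,0],"xyz":[-0.88,-0.19,0],"grip":0.61},
    {"twist":[0,0,0],"xyz":[-1.02,-0.22,0],"grip":0.61}
  ]
}}

```text
clock: 9.35
position: [0.494, -0.2979, 0.0157]
ee_rot: [2.227, 2.216, 0.0]
force: [-0.3, 0.5, 1.1]
width: 0.192
```

Call:
{"api": "jog_arm", "payload": {
  "moves": [
    {"twist":[0,0,0],"xyz":[0,0,0],"grip":0.61},
    {"twist":[0,0,0],"xyz":[0.2,0,0],"grip":0.61},
    {"twist":[0,0,0],"xyz":[0.45,0,-0.3],"grip":0.61},
    {"twist":[0,0,0],"xyz":[0.7,0.3,-1.0],"grip":0.61},
    {"twist":[0,0,0],"xyz":[1.5,0.7,-1.7],"grip":0.61}
  ]
}}

```text
clock: 9.98
position: [0.5348, -0.2113, 0.1165]
ee_rot: [2.228, 2.213, -0.001]
force: [1.4, 0.0, -0.6]
width: 0.192
```

```bash
python3 -c "
from h import *
go(.628,.043,.1,np.pi/2)"
```

```text
t 9.97 pos [ 0.5348 -0.2113  0.1165] yaw 89.6 w 17.7 xyz [4.25  1.524 0.272]
twist [ 0.003  0.006 -0.04 ]
```

Call:
{"api": "jog_arm", "payload": {
  "moves": [
    {"twist":[0,0,0],"xyz":[0.8,0.3,0],"grip":0.61},
    {"twist":[0,0,0],"xyz":[1.7,0.6,0],"grip":0.61},
    {"twist":[0,0,0],"xyz":[2.6,0.95,0],"grip":0.61},
    {"twist":[0,0,0],"xyz":[3.5,1.3,0],"grip":0.61},
    {"twist":[0,0,0],"xyz":[4.15,1.5,0.2],"grip":0.61}
  ]
}}

```text
clock: 10.6
position: [0.6266, 0.0427, 0.1046]
ee_rot: [2.221, 2.22, 0.006]
force: [0.2, 0.3, 0.8]
width: 0.195
```

Call:
{"api": "jog_arm", "payload": {
  "moves": [
    {"twist":[0,0,0],"xyz":[0,0,0],"grip":0.61}
  ]
}}

```text
clock: 10.72
position: [0.625, 0.0443, 0.1029]
ee_rot: [-2.216, -2.224, -0.004]
force: [0.3, -0.4, -0.1]
width: 0.189
```

```bash
python3 - <<'E'
from h import *
import h
h.TH=200
s=arm.observe();im=arm.get_image("wrist");wfind(s,im)
go(.6285,.041,.0155,np.pi/2)
im=arm.get_image("top")
for c,r in blobs(bright(im),12,30):
    w=ray("top",c,.011);d=w-C
    if w[1]<.05: print("top",np.round(c,0),round(r,1),w.round(4),"bay",round(d@U,3),round(d@V,3))
E
```

```text
w [255. 236.] 18.3 [0.6289 0.0089] bay 0.193 0.297
w [336. 180.] 20.3 [0.697  0.0602] bay 0.269 0.335
t 10.78 pos [0.625 0.041 0.103] yaw 90.0 w 18.1 xyz [-0.002  0.059  1.458]
twist [-0.001 -0.007  0.004]
top [350. 236.] 7.8 [ 0.4353 -0.3344] bay -0.06 -0.006
top [344. 212.] 7.6 [ 0.4933 -0.3228] bay -0.001 -0.005
```

Call:
{"api": "jog_arm", "payload": {
  "moves": [
    {"twist":[0,0,0],"xyz":[0,0.06,0],"grip":0.61},
    {"twist":[0,0,0],"xyz":[0,0.06,0.5],"grip":0.61},
    {"twist":[0,0,0],"xyz":[0,0.06,1.0],"grip":0.61},
    {"twist":[0,0,0],"xyz":[0,0.06,1.35],"grip":0.61},
    {"twist":[0,0,0],"xyz":[0,0.06,1.46],"grip":0.61}
  ]
}}

```text
clock: 11.45
position: [0.6288, 0.0362, 0.0136]
ee_rot: [-2.227, -2.215, 0.002]
force: [-0.9, -0.4, 0.2]
width: 0.198
```

```bash
python3 -c "
from h import *
s=arm.observe();print(s['force'])
go(.553,-.288,.0155,np.pi/2)"
```

```text
[-0.87607866 -0.38806126  0.17806451]
t 11.45 pos [0.6288 0.0362 0.0136] yaw 89.7 w 18.2 xyz [-5.411 -1.232 -0.028]
twist [-0.009  0.003 -0.033]
```

Call:
{"api": "jog_arm", "payload": {
  "moves": [
    {"twist":[0,0,0],"xyz":[-0.18,-0.02,-0.02],"grip":0.61},
    {"twist":[0,0,0],"xyz":[-0.43,-0.08,-0.02],"grip":0.61},
    {"twist":[0,0,0],"xyz":[-0.7,-0.14,-0.02],"grip":0.61},
    {"twist":[0,0,0],"xyz":[-0.97,-0.21,-0.02],"grip":0.61},
    {"twist":[0,0,0],"xyz":[-1.25,-0.28,-0.02],"grip":0.61}
  ]
}}

```text
clock: 12.08
position: [0.6119, -0.0393, 0.016]
ee_rot: [2.227, 2.215, 0.0]
force: [0.1, 0.1, 0.8]
width: 0.195
```

Call:
{"api": "jog_arm", "payload": {
  "moves": [
    {"twist":[0,0,0],"xyz":[-0.28,-0.06,0],"grip":0.61},
    {"twist":[0,0,0],"xyz":[-0.56,-0.13,0],"grip":0.61},
    {"twist":[0,0,0],"xyz":[-0.84,-0.19,0],"grip":0.61},
    {"twist":[0,0,0],"xyz":[-1.12,-0.26,0],"grip":0.61},
    {"twist":[0,0,0],"xyz":[-1.4,-0.32,0],"grip":0.61}
  ]
}}

```text
clock: 12.7
position: [0.5923, -0.1229, 0.0157]
ee_rot: [-2.227, -2.216, 0.0]
force: [0.4, 0.3, 0.3]
width: 0.193
```

Call:
{"api": "jog_arm", "payload": {
  "moves": [
    {"twist":[0,0,0],"xyz":[-0.28,-0.06,0],"grip":0.61},
    {"twist":[0,0,0],"xyz":[-0.56,-0.13,0],"grip":0.61},
    {"twist":[0,0,0],"xyz":[-0.84,-0.19,0],"grip":0.61},
    {"twist":[0,0,0],"xyz":[-1.12,-0.26,0],"grip":0.61},
    {"twist":[0,0,0],"xyz":[-1.4,-0.32,0],"grip":0.61}
  ]
}}

```text
clock: 13.32
position: [0.5723, -0.2048, 0.0156]
ee_rot: [-2.224, -2.215, -0.002]
force: [4.9, 40.7, 2.7]
width: 0.195
```

```bash
python3 -c "
from h import *
s=arm.observe();print(s['force'])
go(.553,-.288,.0155,np.pi/2)"
```

```text
[ 4.86185781 40.65615575  2.73701361]
t 13.32 pos [ 0.5723 -0.2048  0.0156] yaw 89.8 w 18.0 xyz [-1.389e+00 -3.160e-01 -1.000e-03]
twist [-0.005 -0.015 -0.023]
```

At t = 13.3 s the force in y reads 40.7 N. By my geometry, the right finger (outer edge x≈0.600) has met the tip of the flared wall at about (0.596, −0.22). I'll back off at once, rise and look.

Call:
{"api": "jog_arm", "payload": {
  "moves": [
    {"twist":[0,0,0],"xyz":[0.2,0.05,0],"grip":0.61},
    {"twist":[0,0,0],"xyz":[0.5,0.1,0],"grip":0.61},
    {"twist":[0,0,0],"xyz":[0.8,0.1,-0.4],"grip":0.61},
    {"twist":[0,0,0],"xyz":[1.2,0.1,-1.0],"grip":0.61},
    {"twist":[0,0,0],"xyz":[2.0,0,-1.3],"grip":1.0}
  ]
}}

```text
clock: 13.95
position: [0.5748, -0.0856, 0.0955]
ee_rot: [2.227, 2.212, 0.002]
force: [1.4, 1.9, -0.3]
width: 0.126
```

Call:
{"api": "jog_arm", "payload": {
  "moves": [
    {"twist":[0,0,0],"xyz":[0.8,0,0],"grip":1.0},
    {"twist":[0,0,0],"xyz":[1.3,0,0],"grip":1.0}
  ]
}}

```text
clock: 14.2
position: [0.5739, -0.0036, 0.0945]
ee_rot: [2.222, 2.22, 0.002]
force: [-0.0, -0.6, 0.2]
width: 0.002
```

```bash
python3 - <<'E'
from h import *
print(arm.observe()["force"]);go(.585,-.18,.09)
im=arm.get_image("top")
for c,r in blobs(bright(im),12,30):
    w=ray("top",c,.011);d=w-C
    if w[1]<.05: print("top",np.round(c,1),round(r,1),w.round(4),"bay",round(d@U,3),round(d@V,3))
cv2.imwrite("pics/t7.png",cv2.resize(im[150:270,280:400],None,fx=5,fy=5))
E
```

```text
[-0.03722265 -0.60445408  0.23272452]
t 14.2 pos [ 0.5739 -0.0036  0.0945] yaw 89.9 w 0.2 xyz [-2.94   0.188  0.074]
top [349.7 235.9] 7.8 [ 0.4349 -0.3343] bay -0.06 -0.005
top [343.7 212.1] 7.6 [ 0.4933 -0.3228] bay -0.001 -0.005
top [364.8  51.7] 6.4 [ 0.9199 -0.4019] bay 0.404 -0.16
top [369.5  34.5] 12.7 [ 0.9696 -0.4177] bay 0.45 -0.185
```

View pics/t7.png

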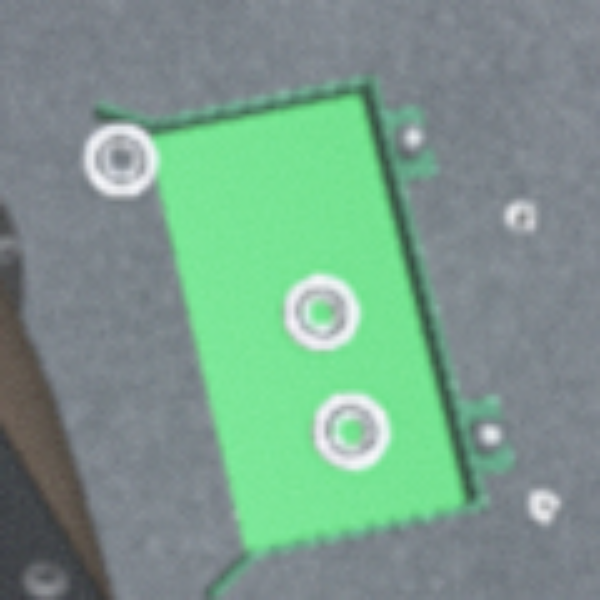

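Bearing a is just outside the mouth at crop (121,160), near the flare whose tip is at (97,106). c and b are well inside. I'll push a in with shut fingers, turned so it moves inward and away from the flare.

```bash
python3 - <<'E'
from h import *
a=ray("top",(280+121/5,150+160/5),.011);t=ray("top",(280+97/5,150+106/5),.025)
for p in(a,t):d=p-C;print(p.round(4),"bay",round(d@U,4),round(d@V,4))
n=-.5*U-.866*V;tt=.866*U-.5*V
P=a-n*(.0175+.0095)-.010*tt;S=P-.015*n
print("contact TCP",P.round(4),"start",S.round(4),"end",(P+.075*n).round(4))
go(*S,.0945,np.arctan2(-n[1],-n[0]))
E
```

```text
[ 0.5701 -0.2287] bay 0.092 0.0738
[ 0.5945 -0.216 ] bay 0.1183 0.0818
contact TCP [ 0.5697 -0.1999] start [ 0.5747 -0.1857] end [ 0.5446 -0.2706]
t 14.25 pos [0.5738 0.001  0.0946] yaw 90.2 w 0.4 xyz [-3.112  0.006 -0.008]
twist [ 0.005 -0.021  1.968]
```

Call:
{"api": "jog_arm", "payload": {
  "moves": [
    {"twist":[0,0,0.6],"xyz":[-0.7,0,0],"grip":1},
    {"twist":[0,0,1.2],"xyz":[-1.5,0,0],"grip":1},
    {"twist":[0,0,1.95],"xyz":[-2.3,0,0],"grip":1},
    {"twist":[0,0,1.95],"xyz":[-2.9,0,0],"grip":1},
    {"twist":[0,0,1.95],"xyz":[-3.1,0,0],"grip":1}
  ]
}}

```text
clock: 14.88
position: [0.5727, -0.1959, 0.0936]
ee_rot: [2.571, 1.803, -0.002]
force: [0.3, -0.6, 0.1]
width: 0.006
```

Call:
{"api": "jog_arm", "payload": {
  "moves": [
    {"twist":[0,0,0],"xyz":[0,0,0],"grip":1},
    {"twist":[0,0,0],"xyz":[0,0,0],"grip":1}
  ]
}}

```text
clock: 15.12
position: [0.5734, -0.1912, 0.0939]
ee_rot: [-2.567, -1.81, -0.001]
force: [-0.7, 0.5, 0.4]
width: 0.003
```

```bash
python3 -c "
from h import *
go(.5747,-.1857,.016,np.radians(70.5))"
```

```text
t 15.12 pos [ 0.5734 -0.1912  0.0939] yaw 70.4 w 0.3 xyz [ 0.093 -0.01   1.298]
twist [-0.001 -0.006 -0.011]
```

Call:
{"api": "jog_arm", "payload": {
  "moves": [
    {"twist":[0,0,0],"xyz":[0.1,0,0.3],"grip":1},
    {"twist":[0,0,0],"xyz":[0.1,0,0.7],"grip":1},
    {"twist":[0,0,0],"xyz":[0.1,0,1.05],"grip":1},
    {"twist":[0,0,0],"xyz":[0.1,0,1.25],"grip":1},
    {"twist":[0,0,0],"xyz":[0.1,0,1.3],"grip":1}
  ]
}}

```text
clock: 15.75
position: [0.5746, -0.187, 0.0147]
ee_rot: [-2.568, -1.808, 0.001]
force: [-0.0, -0.1, 0.1]
width: 0.007
```

```bash
python3 -c "
from h import *
print(arm.observe()['force']);go(.5446,-.2706,.016,np.radians(70.5))"
```

```text
[-0.04685083 -0.14982302  0.09220602]
t 15.75 pos [ 0.5746 -0.187   0.0147] yaw 70.3 w 0.7 xyz [-1.48  -0.002 -0.023]
twist [-0.009 -0.001 -0.021]
```

Call:
{"api": "jog_arm", "payload": {
  "moves": [
    {"twist":[0,0,0],"xyz":[-0.12,0,-0.01],"grip":1},
    {"twist":[0,0,0],"xyz":[-0.25,0,-0.01],"grip":1},
    {"twist":[0,0,0],"xyz":[-0.4,0,-0.01],"grip":1},
    {"twist":[0,0,0],"xyz":[-0.55,0,-0.01],"grip":1},
    {"twist":[0,0,0],"xyz":[-0.7,0,-0.01],"grip":1}
  ]
}}

```text
clock: 16.38
position: [0.5607, -0.2283, 0.0166]
ee_rot: [2.57, 1.806, 0.0]
force: [-0.2, 1.5, 0.5]
width: 0.008
```

Call:
{"api": "jog_arm", "payload": {
  "moves": [
    {"twist":[0,0,0],"xyz":[-0.17,0,0],"grip":1},
    {"twist":[0,0,0],"xyz":[-0.35,0,0],"grip":1},
    {"twist":[0,0,0],"xyz":[-0.52,0,0],"grip":1},
    {"twist":[0,0,0],"xyz":[-0.68,0,0],"grip":1},
    {"twist":[0,0,0],"xyz":[-0.79,0,0],"grip":1}
  ]
}}

```text
clock: 17.0
position: [0.5445, -0.2729, 0.0163]
ee_rot: [2.57, 1.806, -0.0]
force: [-0.6, 0.5, 1.0]
width: 0.003
```

Call:
{"api": "jog_arm", "payload": {
  "moves": [
    {"twist":[0,0,0],"xyz":[0,0,0],"grip":1},
    {"twist":[0,0,0],"xyz":[0.2,0,0],"grip":1},
    {"twist":[0,0,0],"xyz":[0.5,0,-0.4],"grip":1},
    {"twist":[0,0,0],"xyz":[1.0,0,-1.2],"grip":1},
    {"twist":[0,0,0],"xyz":[2.0,0,-2.0],"grip":1}
  ]
}}

```text
clock: 17.62
position: [0.5821, -0.1689, 0.129]
ee_rot: [2.571, 1.805, 0.0]
force: [1.6, 0.7, -0.7]
width: 0.005
```

Call:
{"api": "jog_arm", "payload": {
  "moves": [
    {"twist":[0,0,0],"xyz":[1,0,0],"grip":1},
    {"twist":[0,0,0],"xyz":[2,0,0],"grip":1},
    {"twist":[0,0,0],"xyz":[3,0,0],"grip":1},
    {"twist":[0,0,0],"xyz":[3,0,0],"grip":1}
  ]
}}

```text
clock: 18.12
position: [0.6432, 0.0094, 0.1279]
ee_rot: [-2.558, -1.819, -0.006]
force: [-1.0, -0.1, 0.2]
width: 0.004
```

```bash
python3 - <<'E'
from h import *
go(0,0,0)
im=arm.get_image("top")
for c,r in blobs(bright(im),12,30):
    w=ray("top",c,.011);d=w-C
    if w[1]<.05: print("top",np.round(c,1),round(r,1),w.round(4),"bay",round(d@U,3),round(d@V,3))
a=im[110:290,150:390];cv2.imwrite("pics/t8.png",cv2.resize(a,None,fx=3.3,fy=3.3))
E
```

```text
t 18.12 pos [0.6432 0.0094 0.1279] yaw 70.8 w 0.4 xyz [ -3.677 -10.074   2.116]
top [448.8 248.9] 6.5 [ 0.4002 -0.5723] bay -0.138 -0.233
top [349.7 235.9] 7.8 [ 0.4349 -0.3343] bay -0.06 -0.005
top [343.7 212.1] 7.6 [ 0.4933 -0.3228] bay -0.001 -0.005
top [331.4 184.5] 7.5 [ 0.5628 -0.2959] bay 0.073 0.009
top [383.6  71.6] 7.8 [ 0.8628 -0.4477] bay 0.34 -0.195
top [363.  52.] 7.2 [ 0.9192 -0.3971] bay 0.405 -0.155
```

View pics/t8.png

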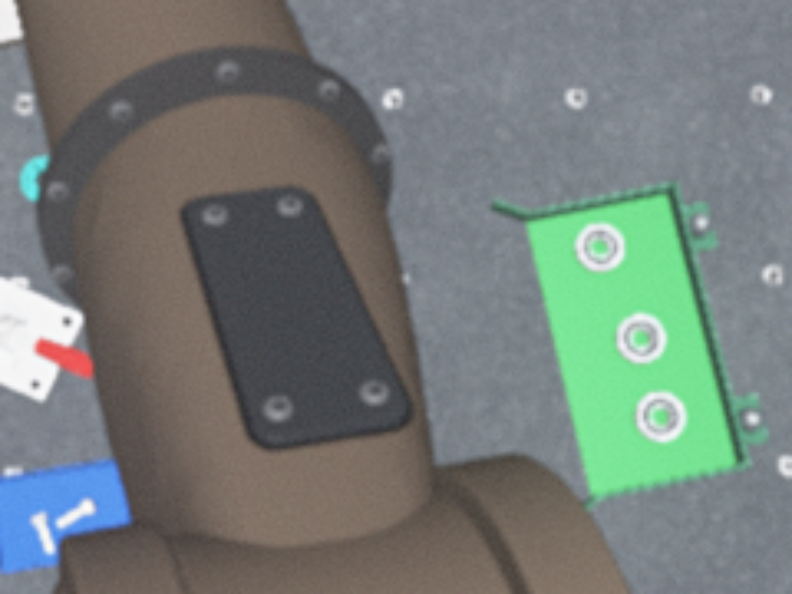

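All three bearings now lie inside the bay, at crop (600,247), (641,338) and (661,416). Before handing in I'll check the ring, loupe and block against the first scene picture.

```bash
python3 - <<'E'
from h import *
A=cv2.imread("pics/scene0.png");B=arm.get_image("scene")
for k,(x,y) in dict(ring=(272,232),loupe=(184,186),gauge=(145,213)).items():
    t=A[y-11:y+12,x-11:x+12];R=cv2.matchTemplate(B[y-25:y+26,x-25:x+26],t,cv2.TM_CCOEFF_NORMED)
    _,v,_,l=cv2.minMaxLoc(R);print(k,round(v,3),l[0]-14,l[1]-14)
E
```

```text
ring 0.999 0 0
loupe 0.998 0 0
gauge 0.999 0 0
```

```bash
python3 -c "
from cell import arm
print(arm.sign_off())"
```

```text
the job is handed in; nothing more can be done
None
```

All three bearings are lying inside the green bay, and I handed the job in at about 18 s of the 72 s allowed. The hand-in gave no verdict.

- **Bearings:** the last top view puts their centres, in bay x and y, at (-60, -5), (-1, -5) and (73, 9) mm. That is well inside the walls and the 40 mm limit. They were only pushed along the table, never gripped. I did not measure their height or tilt separately, but they look flat in the picture.
- **Setting ring, loupe and gauge block:** matching the last scene view against the first showed no shift (0 pixels) for all three.
- **One fault:** on the third bearing the push read 40.7 N at the wrist. Going by the measured positions, the right finger had met the tip of the bay's flared wall. I backed off, shut the fingers and pushed that bearing in at an angle. The reading is far below the 120 N wrist limit. It is slightly over the 40 N limit on the arm or gripper body pressing on something. I believe the contact was on a finger rather than the body, but I couldn't confirm that.

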